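# Change over a condiment caddy for washing

## Robot

A 6-joint arm with a two-finger parallel gripper is mounted at the origin on a cart in front of the work surface, level with it; the furniture and walls round the work are solid. World frame = base frame: x ahead of the robot, y to its left, z up, the work surface at z = 0. Lengths are in m, angles in rad, forces in N, time in s.
With the tool pointing down it reaches from about 0.425 to 0.95 m from the base axis. Payload 3.5 kg.
Tool frame: the origin (TCP) lies at the very end of the fingers, on their centre line; the grasp point (between the pads) lies 19 mm behind it; z points along the fingers, y is the line along which they close (so a half turn about z gives the same grasp; the last joint's range is limited). The gripper opens to 85 mm and grips with 20 to 120 N. Pads are 22 mm wide; open, the fingers measure 114 mm over their backs; the gripper's body (76 mm by 85 mm) begins 54 mm behind the grasp point. The pads swing forward as they close: fully open they stand 13 mm farther back than shut.
Start: joints at [1.045, 0.286, 1.577, -0, 1.279, -0.15], TCP at [0.248, 0.628, 0.231] pointing down, gripper open.
Joint ranges: [-2.77, 2.77], [-0.9, 2.22], [0.21, 2.48], [-1.53, 4.67], [0.24, 2.81], [-2.84, 2.84]. Speed limits (rad/s): [2.79, 2.79, 3.14, 3.14, 3.14, 3.14].

## Interface

Orientations are given as a unit quaternion [x, y, z, w].
In Python, from plant import get_state, read_camera, sign_off, recognise gives the robot as it stands.
- The arm moves only by the tool arm_command, never from a script. Its argument "steps" is a list of rows, each an object with "translation": the shift along the tool's x, y, z scaled (see below), a list of three; "twist": the turn, a rotation vector about the tool's x, y, z scaled (see below), a list of three; "fingers": the opening, from -1 (shut) to 1 (fully open). In form: [{"translation": [x, y, z], "twist": [rx, ry, rz], "fingers": fingers}, ...]. A call has 1 to 5 rows; each row is the pose to reach, as a shift and turn from the pose commanded when the call began, along the tool's axes at that moment; what a row does not reach only later rows make up. The controller multiplies each number of a shift by 75 cm and each number of a turn by 60 degrees. A row lasts 1/8 s, in which the tool goes at most 62.5 mm and 10.7 degrees, less where a joint would pass 70% of its speed; a pose out of reach is approached as far as the arm can. A call with a number of a shift or a turn outside -1 to 1 is refused whole. A call with a gripper value outside its range is refused whole. The fingers move at their own pace and stop on an object; "grip_force" is the grip in N (left out, the last holds). Time passes only in rows, so rows that repeat a pose let the fingers close. It gives the time, the measured TCP pose, the force, the opening and the grip force at its end, in the units of the state.
- get_state(): the state, without advancing time (a new reading comes with each control period).
- read_camera(name): name is "scene" or "top" or "wrist"; returns a dict with "pixels" (480x640x3 uint8, red, green, blue), "K" (3x3 intrinsics, pixels), "R" (3x3) and "t" (3): a world point X has camera coordinates R X + t; the wrist camera has in their place "T_tool_cam" (4x4, takes a point from camera to tool coordinates, whose origin is the TCP and whose axes are the flange's). Camera axes: x right, y down, z forward; pixel columns grow to the right and rows downward; lengths in m; the calibration is good to about 2 mm. A picture is of the moment at which its call begins: read the wrist's pose just before it. There is no depth.
- sign_off(): hands the job in; it is judged then, once.
Trained networks look in a picture, given as the dict that the camera call returned (one of the last four; its "shot" number tells which), for a name from the list of things; names that differ only in an ending like _2 or _b are one class to them, and where a whole thing is asked for, a point or a joint stands for the part that bears it (a point fixed in the world has none). Each returns a list of dicts, best first, with "conf" (0 to 1); they miss things now and then, are a little off and sometimes report something else, mostly with a low value. They report only what shows in the picture. A call takes as long as a camera call. They do not tell look-alikes from the thing itself.
- recognise(picture, query): "point" ([row, column] in pixels, amid what is visible of it).
The state is a dict: "time": time; "qpos": joint angles; "dq": joint speeds; "joint_efforts": joint torques, N m; "eef_pos": TCP position; "tcp_rot": TCP orientation; "contact_force": force on the tool from outside, world axes, zero at the start; "wrist_torque": the same for the moment, N m; "opening": opening from 0.0 (shut) to 1.0 (fully open); "finger_force": force on a finger pad.
Only numpy, scipy, OpenCV 4.12 (cv2) and the standard library are available. Lean on these libraries where they do the work, as an engineer would, in place of code of your own. Each camera call takes 0.05 s, during which the arm holds its last target. There are 200 camera calls.

## Task

The used condiment caddy and its rubber drip mats have to go to the dishwasher: move the jam jar, the hot-sauce bottle, the shaker and the milk tin from it into the empty clean caddy, one to a pocket, in the same order counted from the menu-clip end of each caddy. Keep each one upright and set it down on the floor of its pocket without dropping it.

Things in the scene. Friction and masses are not known exactly. Their poses are not given: they have to be found in the camera images.
- used_caddy: Full caddy with black rubber mats: wooden board 98 mm wide (x), y -180 to +216 mm, four 82 x 82 mm pockets between thin wire rails. Origin on the worktop under the row's middle. Counted from the menu-clip end (+y), pocket centres at y = +129, +43, -43, -129 mm. Wooden pocket floor 10 mm, rail tops 37 mm above the worktop (keep fingertips above 40 mm). Fixed.
- clean_caddy: Empty caddy, no mats, otherwise made, sized, numbered and fixed like the used one: origin on the worktop under the row's middle, +y towards the menu-clip end, pocket centres at y = +129, +43, -43, -129 mm, floor 10 mm above the worktop. The menu clip of either caddy is an upright steel clip 50 mm wide at y = +197 mm, top 90 mm above the worktop; the other end is bare.
- jam_jar: Round glass jam jar with a black lid and strawberry label, 115 mm tall. Body 60 mm across x and 68 mm across y, lid 61 mm diameter over the top 11 mm. About 0.45 kg. Starts with its x across the row to within 0.2 rad. Origin at the centre of its underside, z up. Starts upright on its mat in any pocket of the used caddy, underside 12 mm above the worktop.
- hot_sauce: Slim round hot-sauce bottle with a yellow cap, 184 mm tall, tallest of the four. Body 46 mm diameter up to 90 mm, then tapering evenly to 21 mm at the top (about 32 mm at 140 mm, where it can be gripped). About 0.2 kg. Origin at the centre of its underside, z up. Starts upright on its mat in any pocket of the used caddy, underside 12 mm above the worktop.
- shaker: Small round glass shaker with a grey perforated dome top, 90 mm tall, 43 mm diameter at half height, 30 to 34 mm at the dome. About 0.1 kg. Origin at the centre of its underside, z up. Starts upright on its mat in any pocket of the used caddy, underside 12 mm above the worktop.
- milk_tin: Short round tin, cream and red label, bare metal lid, 72 mm tall, 57 mm diameter. About 0.18 kg. Origin at the centre of its underside, z up. Starts upright on its mat in any pocket of the used caddy, underside 12 mm above the worktop.
- jam_jar_mat: Black rubber drip mat under the jam jar, 80 x 80 mm, in a pocket of the used caddy: 2 mm floor and a round well 74 mm inside diameter, its lip 11 mm high. Origin at the centre of its underside; axes as the used caddy. It is fixed in its pocket, so it shows where the jam jar stood.
- hot_sauce_mat: Black rubber drip mat under the hot-sauce bottle, 80 x 80 mm, in a pocket of the used caddy: 2 mm floor and a round well 54 mm inside diameter, its lip 11 mm high. Origin at the centre of its underside; axes as the used caddy. It is fixed in its pocket, so it shows where the hot-sauce bottle stood.
- shaker_mat: Black rubber drip mat under the shaker, 80 x 80 mm, in a pocket of the used caddy: 2 mm floor and a round well 50 mm inside diameter, its lip 11 mm high. Origin at the centre of its underside; axes as the used caddy. It is fixed in its pocket, so it shows where the shaker stood.
- milk_tin_mat: Black rubber drip mat under the milk tin, 80 x 80 mm, in a pocket of the used caddy: 2 mm floor and a round well 63 mm inside diameter, its lip 11 mm high. Origin at the centre of its underside; axes as the used caddy. It is fixed in its pocket, so it shows where the milk tin stood.
Not all that is in view belongs to the job. What is shaped like the milk_tin but blue, purple or turquoise is not meant.

How it is judged:
By the outcome, as a careful person would: the job done as asked, in the order asked, and still so for the second after the job is handed in, with the robot touching nothing.
It also fails if it takes over 118 s, if anything falls off the work surface, if the arm or the gripper's body presses on something with over 40 N, if the wrist force passes 120 N, or if a joint passes its speed limit or range.

## Working session

There is one attempt and no reset: what is moved stays moved. The work goes in short steps, Python scripts to look and compute and a tool call to move; the robot and the scene stay as the last step left them, time stands still between calls to the robot, and variables do not carry over. Pictures are saved under pics/ and viewed, at most 14 in all, crops included, and the job is handed in when it is done.

Besides the shell and the picture viewer there is one more tool, called as name(argument=value, ...) on one line, values as JSON. arm_command: Moves the arm, as the interface text tells. Shifts and turns lie within -1 to 1; 1 stands for 75 cm of shift or 60 degrees of turn. Its arguments: {"type":"object","properties":{"steps":{"type":"array"},"grip_force":{"type":"number"}},"required":["steps"]}

```bash
ls; mkdir -p pics; cat > h.py <<'E'
import numpy as np, cv2, json
from plant import get_state, read_camera, sign_off, recognise
def save(p,n): cv2.imwrite('pics/'+n, cv2.cvtColor(p['pixels'],cv2.COLOR_RGB2BGR))
E
python3 - <<'E'
from h import *
s=get_state(); print({k:np.round(v,3).tolist() for k,v in s.items()})
for n in ['scene','top']:
    p=read_camera(n); save(p,n+'0.png')
    print(n,np.round(p['K'],1).tolist(),np.round(p['R'],3).tolist(),np.round(p['t'],3).tolist())
    for q in ['jam_jar','hot_sauce','shaker','milk_tin','used_caddy','clean_caddy']:
        print(q,[(np.round(d['point']).tolist(),round(d['conf'],2)) for d in recognise(p,q)[:3]])
E
```

```text
pics
{'time': 0.0, 'qpos': [1.045, 0.287, 1.578, 0.0, 1.279, -0.15], 'dq': [-0.002, 0.002, -0.001, 0.001, 0.002, -0.001], 'joint_efforts': [0.001, -40.599, -29.262, -0.0, 0.006, -0.0], 'eef_pos': [0.247, 0.627, 0.23], 'tcp_rot': [0.187, 0.982, -0.001, -0.0], 'contact_force': [-0.049, -0.424, 0.563], 'wrist_torque': [-0.009, 0.003, -0.012], 'finger_force': 0.0, 'opening': 0.998}
scene [[450.7, 0.0, 320.2], [0.0, 450.7, 241.3], [0.0, 0.0, 1.0]] [[0.635, -0.773, -0.003], [-0.403, -0.328, -0.854], [0.659, 0.543, -0.52]] [-0.37, 0.222, 0.908]
jam_jar [([240.0, 425.0], 0.71)]
hot_sauce [([250.0, 361.0], 0.84)]
shaker [([258.0, 389.0], 0.63)]
milk_tin [([235.0, 329.0], 0.95), ([342.0, 443.0], 0.92), ([272.0, 322.0], 0.9)]
used_caddy [([280.0, 389.0], 0.73)]
clean_caddy [([217.0, 254.0], 0.66)]
top [[597.4, 0.0, 318.7], [0.0, 597.4, 247.2], [0.0, 0.0, 1.0]] [[-0.014, -1.0, -0.007], [-0.996, 0.015, -0.09], [0.09, 0.006, -0.996]] [-0.03, 0.516, 1.643]
jam_jar [([206.0, 412.0], 0.93)]
hot_sauce [([261.0, 382.0], 0.55)]
shaker [([230.0, 395.0], 0.53)]
milk_tin [([232.0, 317.0], 0.96), ([292.0, 478.0], 0.96), ([286.0, 364.0], 0.71)]
used_caddy [([222.0, 399.0], 0.84), ([232.0, 398.0], 0.54)]
clean_caddy [([242.0, 227.0], 0.94)]
```

View pics/scene0.png

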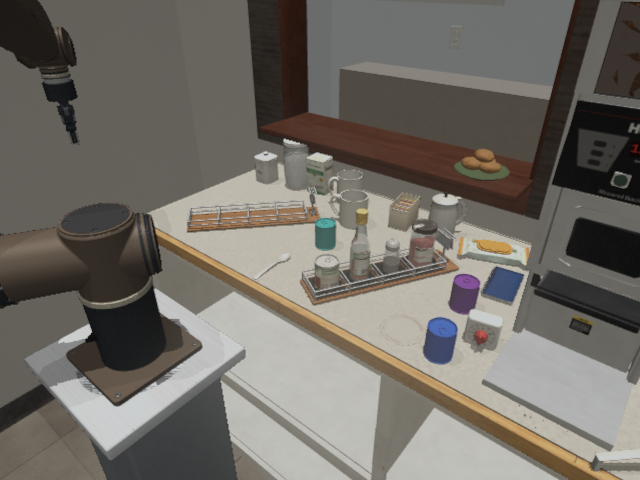

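View pics/top0.png

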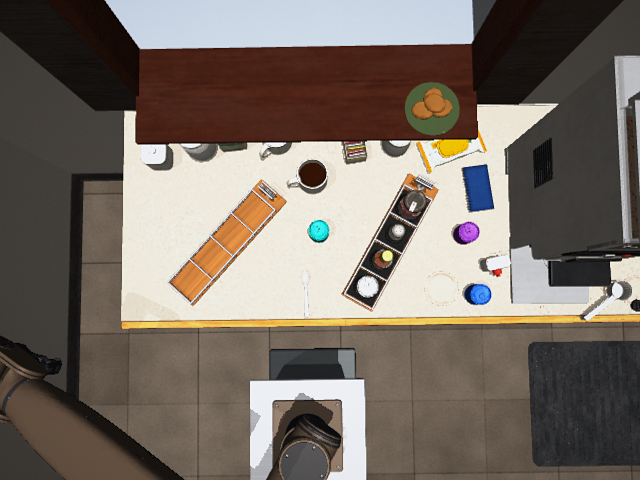

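The top view shows the used caddy's clip at (183,425), with jar, shaker, hot-sauce and tin following in that order. The clean caddy's clip is at (188,268), also at the far end.

```bash
cat >> h.py <<'E'
def ray(p,px,T=None):
    """px=[row,col] -> origin, dir in world"""
    d=np.linalg.inv(p['K'])@np.array([px[1],px[0],1.])
    if T is None: R,t=p['R'],p['t']; return -R.T@t, R.T@d
    return T[:3,3], T[:3,:3]@d
def at_z(p,px,z,T=None):
    o,d=ray(p,px,T); return o+d*(z-o[2])/d[2]
def tri(rays):
    A=np.zeros((3,3));b=np.zeros(3)
    for o,d in rays:
        d=d/np.linalg.norm(d);M=np.eye(3)-np.outer(d,d);A+=M;b+=M@o
    X=np.linalg.solve(A,b)
    return X, max(np.linalg.norm(np.cross(X-o,d/np.linalg.norm(d))) for o,d in rays)
E
python3 - <<'E'
from h import *
s=read_camera('scene');t=read_camera('top')
for q in ['jam_jar','hot_sauce','shaker']:
    a=recognise(s,q);b=recognise(t,q)
    if a and b: X,e=tri([ray(s,a[0]['point']),ray(t,b[0]['point'])]); print(q,X.round(3),round(e,4))
for a,b in [((272,327),(286,366))]: print('tin lid-ish',tri([ray(s,a),ray(t,b)]))
im=cv2.cvtColor(t['pixels'],cv2.COLOR_RGB2BGR)
a=cv2.resize(im[165:315,160:290],None,fx=4,fy=4,interpolation=cv2.INTER_CUBIC)[:600]
b=cv2.resize(im[165:315,330:450],None,fx=4,fy=4,interpolation=cv2.INTER_CUBIC)
c=np.hstack([a[:, 0:520],b])[:600,:]; 
c=c[:, :1000]; c1=np.hstack([a,np.zeros((600,280,3),np.uint8)])
cv2.imwrite('pics/clean1.png',a); cv2.imwrite('pics/used1.png',b)
print('rough caddy ends', [at_z(t,p,0.01).round(3) for p in [(188,268),(297,190),(183,425),(302,360)]])
E
```

```text
jam_jar [ 0.626 -0.295  0.086] 0.0018
shaker [ 0.548 -0.251  0.05 ] 0.0047
tin lid-ish (array([ 0.40518811, -0.16554444,  0.04803347]), np.float64(0.0006179496484021))
rough caddy ends [array([0.687, 0.104, 0.01 ]), array([0.382, 0.324, 0.01 ]), array([ 0.695, -0.341,  0.01 ]), array([ 0.361, -0.15 ,  0.01 ])]
```

View pics/clean1.png

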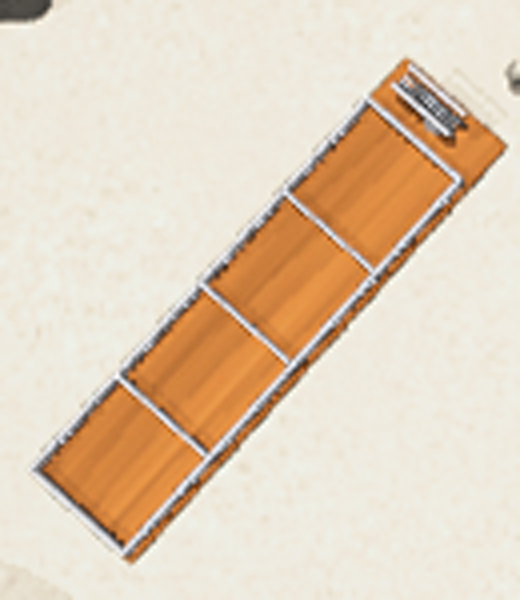

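View pics/used1.png

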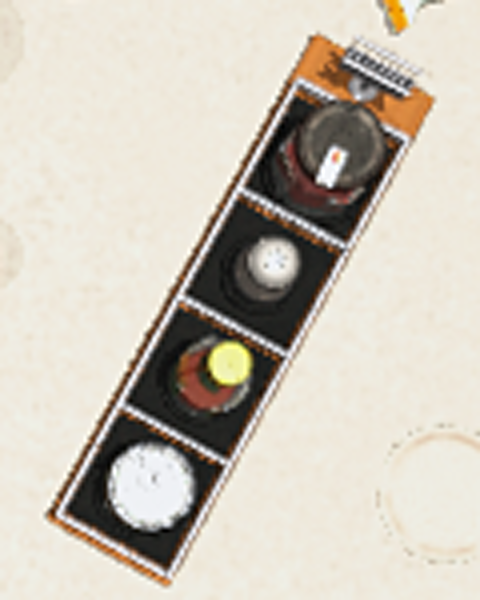

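Clean: rail crossings are clear. Used: order from the clip is jar, shaker, sauce, tin. Next I fit both caddies' poses from the rail nodes.

```bash
cat >> h.py <<'E'
from scipy.optimize import least_squares
from scipy.spatial.transform import Rotation as Ro
def proj(p,X,T=None):
    if T is None: c=p['R']@X.T+p['t'][:,None]
    else: c=T[:3,:3].T@(X.T-T[:3,3:])
    u=p['K']@c; return (u[:2]/u[2]).T
def place(v,L): 
    c,s=np.cos(v[2]),np.sin(v[2]); L=np.asarray(L,float)
    return np.c_[v[0]+c*L[:,0]-s*L[:,1], v[1]+s*L[:,0]+c*L[:,1], L[:,2]]
NODES=[(sx*0.043,y,0.037) for sx in (1,-1) for y in (.172,.086,0,-.086,-.172)]
def wristT(p,s):
    T=np.eye(4);T[:3,:3]=Ro.from_quat(s['tcp_rot']).as_matrix();T[:3,3]=s['eef_pos'];return T@p['T_tool_cam']
def rows(target,yaw=None):
    """scaled tool-frame shift/turn to TCP target; yaw = angle of tool y in world (deg), tool down"""
    s=get_state();R=Ro.from_quat(s['tcp_rot'])
    tr=R.inv().apply(np.array(target)-s['eef_pos'])/.75
    tw=np.zeros(3)
    if yaw is not None:
        a=np.radians(yaw);y=np.array([np.cos(a),np.sin(a),0]);z=np.array([0,0,-1.]);x=np.cross(y,z)
        tw=(R.inv()*Ro.from_matrix(np.c_[x,y,z])).as_rotvec(degrees=True)/60
    print('T',tr.round(4).tolist(),'W',tw.round(4).tolist(),'dist mm',np.round(np.linalg.norm(tr)*750),'deg',round(np.linalg.norm(tw)*60,1))
E
cat > fit.py <<'E'
from h import *
t=read_camera('top')
cl=[(372,98),(288,190),(204,283),(120,376),(37,469),(460,180),(374,270),(289,361),(207,456),(125,553)]
us=[(298,85),(242,192),(184,299),(125,405),(62,513),(410,138),(347,245),(286,352),(224,460),(168,570)]
res={}
for n,P,c0,g in [('clean',cl,160,(.52,.22,-2.2)),('used',us,330,(.52,-.24,-2.09))]:
    P=np.array([(c0+(c+.5)/4-.5,165+(r+.5)/4-.5) for c,r in P])
    best=None
    for flip in (0,1):   # image-left side is local x + or -
        Q=np.r_[P[5:],P[:5]] if flip else P
        for y0 in (-.6,2.5):
            f=least_squares(lambda v:(proj(t,place(v,NODES))-Q).ravel(),[g[0],g[1],y0],loss='soft_l1')
            if best is None or f.cost<best[0].cost: best=(f,flip,Q)
    f,flip,Q=best;v=f.x; res[n]=v.tolist()
    print(n,v.round(4),'yaw',np.degrees(v[2]).round(1),'flip',flip,'rms px',np.sqrt(np.mean(f.fun**2)).round(2))
    print(place(v,[(0,y,.01) for y in (.129,.043,-.043,-.129)]).round(3).tolist(),'clip',place(v,[(0,.197,.09)]).round(3))
json.dump(res,open('caddy.json','w'))
rows([0.5,0.22,0.33],55)
E
python3 fit.py
```

```text
clean [ 0.5232  0.2311 -2.3107] yaw -132.4 flip 1 rms px 0.56
[[0.618, 0.144, 0.01], [0.555, 0.202, 0.01], [0.491, 0.26, 0.01], [0.428, 0.318, 0.01]] clip [[0.669 0.098 0.09 ]]
used [ 0.515  -0.2301 -2.0947] yaw -120.0 flip 1 rms px 0.83
[[0.627, -0.295, 0.01], [0.552, -0.252, 0.01], [0.478, -0.209, 0.01], [0.403, -0.166, 0.01]] clip [[ 0.686 -0.329  0.09 ]]
T [-0.5125, -0.3824, -0.1316] W [-0.0001, -0.0, 0.2245] dist mm 490.0 deg 13.5
```

arm_command(steps=[{"translation":[-0.51,-0.38,-0.13],"twist":[0,0,0.3],"fingers":1},{"translation":[-0.51,-0.38,-0.13],"twist":[0,0,0.3],"fingers":1},{"translation":[-0.51,-0.38,-0.13],"twist":[0,0,0.3],"fingers":1},{"translation":[-0.51,-0.38,-0.13],"twist":[0,0,0.3],"fingers":1},{"translation":[-0.51,-0.38,-0.13],"twist":[0,0,0.3],"fingers":1}])

```text
time: 1.78
eef_pos: [0.4097, 0.3659, 0.2946]
tcp_rot: [0.338, 0.941, 0.0, 0.0]
contact_force: [1.0, 1.2, -0.5]
opening: 1.002
finger_force: 0.0
```

```bash
python3 -c "
from h import *
rows([0.49,0.22,0.36],47.6)
p=read_camera('wrist');print(p['T_tool_cam'].round(3).tolist(),p['K'].round(1).tolist())"
```

```text
T [-0.2065, -0.0819, -0.0871] W [0.0009, 0.0003, 0.0481] dist mm 179.0 deg 2.9
[[0.0, -0.964, -0.267, 0.067], [1.0, 0.0, 0.0, 0.001], [-0.0, -0.267, 0.964, -0.143], [0.0, 0.0, 0.0, 1.0]] [[335.8, 0.0, 320.9], [0.0, 335.8, 237.3], [0.0, 0.0, 1.0]]
```

arm_command(steps=[{"translation":[-0.207,-0.082,-0.087],"twist":[0,0,0.048],"fingers":1},{"translation":[-0.207,-0.082,-0.087],"twist":[0,0,0.048],"fingers":1},{"translation":[-0.207,-0.082,-0.087],"twist":[0,0,0.048],"fingers":1},{"translation":[-0.207,-0.082,-0.087],"twist":[0,0,0.048],"fingers":1},{"translation":[-0.207,-0.082,-0.087],"twist":[0,0,0.048],"fingers":1}])

```text
time: 2.45
eef_pos: [0.4892, 0.2216, 0.3587]
tcp_rot: [0.362, 0.932, 0.0, -0.0]
contact_force: [-0.2, 0.0, -0.6]
opening: 1.002
finger_force: 0.0
```

```bash
python3 - <<'E'
from h import *
s=get_state();p=read_camera('wrist');T=wristT(p,s);np.savez('w_clean.npz',T=T,K=p['K'],im=p['pixels'])
im=cv2.cvtColor(p['pixels'],cv2.COLOR_RGB2BGR).copy()
v=json.load(open('caddy.json'))['clean']
for q in proj(p,place(v,NODES+[(-.025,.197,.09),(.025,.197,.09)]),T): cv2.drawMarker(im,tuple(int(round(x)) for x in q),(255,0,255),0,8,1)
cv2.imwrite('pics/wclean.png',im); print(s['eef_pos'],s['dq'])
rows([0.49,-0.2,0.38],60)
E
```

```text
[0.48920523 0.22158039 0.35873028] [ 0.02572459  0.00443051  0.01564365 -0.00278377 -0.00137359 -0.00368072]
T [-0.3803, -0.4147, -0.029] W [-0.0008, -0.0012, -0.2061] dist mm 423.0 deg 12.4
```

View pics/wclean.png

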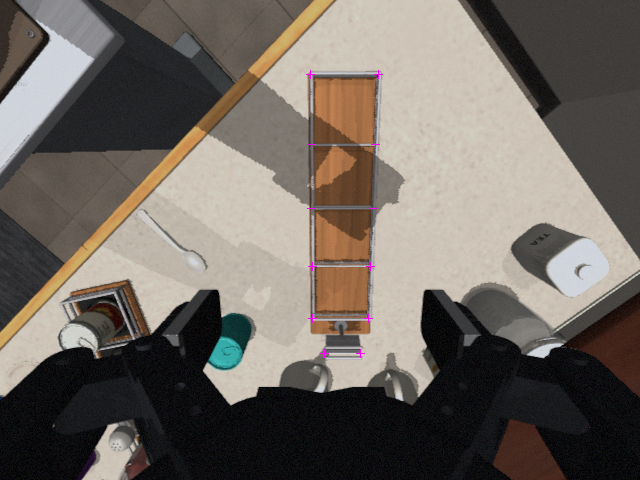

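Rail nodes reproject within 1–2 px, from (310,74) at the bare end to (370,319) at the clip end, so the clean caddy fit holds. Next I look at the used caddy.

arm_command(steps=[{"translation":[-0.38,-0.43,-0.03],"twist":[0,0,-0.206],"fingers":1},{"translation":[-0.38,-0.43,-0.03],"twist":[0,0,-0.206],"fingers":1},{"translation":[-0.38,-0.43,-0.03],"twist":[0,0,-0.206],"fingers":1},{"translation":[-0.38,-0.43,-0.03],"twist":[0,0,-0.206],"fingers":1},{"translation":[-0.38,-0.43,-0.03],"twist":[0,0,-0.206],"fingers":1}])

```text
time: 3.12
eef_pos: [0.4842, -0.0845, 0.3745]
tcp_rot: [0.258, 0.966, 0.0, -0.0]
contact_force: [0.8, 0.1, -0.2]
opening: 1.001
finger_force: 0.0
```

```bash
python3 -c "
from h import *
rows([0.463,-0.2,0.38],60)"
```

```text
T [-0.0522, -0.1476, -0.0075] W [0.0003, -0.0009, 0.0019] dist mm 118.0 deg 0.1
```

arm_command(steps=[{"translation":[-0.052,-0.148,-0.007],"twist":[0,0,0],"fingers":1},{"translation":[-0.052,-0.148,-0.007],"twist":[0,0,0],"fingers":1},{"translation":[-0.052,-0.148,-0.007],"twist":[0,0,0],"fingers":1},{"translation":[-0.052,-0.148,-0.007],"twist":[0,0,0],"fingers":1}])

```text
time: 3.62
eef_pos: [0.463, -0.1986, 0.3797]
tcp_rot: [0.259, 0.966, 0.001, -0.001]
contact_force: [0.8, 1.5, -0.1]
opening: 0.994
finger_force: 0.0
```

```bash
python3 - <<'E'
from h import *
s=get_state();p=read_camera('wrist');T=wristT(p,s)
im=cv2.cvtColor(p['pixels'],cv2.COLOR_RGB2BGR).copy()
v=json.load(open('caddy.json'))['used']
P=proj(p,place(v,NODES+[(0,y,.01+h) for y,h in ((.129,.117),(.043,.092),(-.043,.186),(-.129,.074))]),T)
t=read_camera('top')
for q in ['jam_jar','hot_sauce','shaker','milk_tin']:
    for d in recognise(p,q)[:2]:
        print(q,np.round(d['point']),round(d['conf'],2))
for i,q in enumerate(P): cv2.drawMarker(im,tuple(int(round(x)) for x in q),(255,0,255) if i<10 else (0,255,0),0,8,1)
cv2.imwrite('pics/wused.png',im); np.savez('w_used.npz',T=T,K=p['K'],im=p['pixels']); print(s['eef_pos'])
E
```

```text
jam_jar [328. 321.] 0.77
jam_jar [142. 320.] 0.65
hot_sauce [216. 317.] 0.92
shaker [268. 317.] 0.66
milk_tin [314. 226.] 0.79
milk_tin [199. 450.] 0.77
[ 0.46303595 -0.19860343  0.3796542 ]
```

View pics/wused.png

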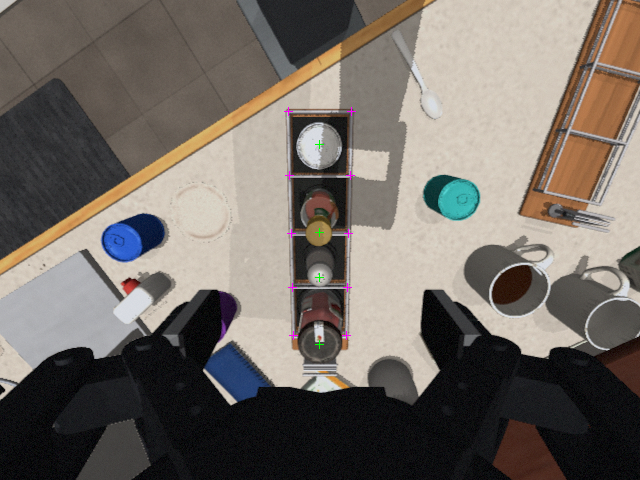

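The overlay matches in the wrist view: tin lid at (146,320), sauce cap at (233,319), shaker dome at (273,320), jar lid at (343,320), all within about 2 px of the pocket centres. Now I triangulate the tops and head for the jar.

```bash
python3 - <<'E'
from h import *
t=read_camera('top');w=np.load('w_used.npz')
v=json.load(open('caddy.json'))['used']
for n,c,r,wp in [('jar',342,143,(343,320)),('shaker',273,262,(273,320)),('sauce',230,363,(233,319)),('tin',150,485,(146,320))]:
    X,e=tri([ray(t,(165+(r+.5)/4-.5,330+(c+.5)/4-.5)),ray(w,wp,w['T'])])
    d=X[:2]-v[:2];cs,sn=np.cos(v[2]),np.sin(v[2])
    print(n,X.round(4),'err',round(e,4),'local',(np.array([cs*d[0]+sn*d[1],-sn*d[0]+cs*d[1]])*1000).round(1))
rows([.627,-.295,.16],60)
E
```

```text
jar [ 0.6256 -0.293   0.1281] err 0.0001 local [ -0.9 127.3]
shaker [ 0.552  -0.2505  0.0906] err 0.0001 local [-0.9 42.3]
sauce [ 0.4758 -0.2073  0.2081] err 0.0 local [ -0.1 -45.3]
tin [ 0.4054 -0.1666  0.0659] err 0.0008 local [  -0.2 -126.6]
T [-0.2532, -0.0018, 0.294] W [0.0001, 0.0001, 0.0008] dist mm 291.0 deg 0.1
```

arm_command(steps=[{"translation":[-0.253,-0.001,0.294],"twist":[0,0,0],"fingers":1},{"translation":[-0.253,-0.001,0.294],"twist":[0,0,0],"fingers":1},{"translation":[-0.253,-0.001,0.294],"twist":[0,0,0],"fingers":1},{"translation":[-0.253,-0.001,0.294],"twist":[0,0,0],"fingers":1},{"translation":[-0.253,-0.001,0.294],"twist":[0,0,0],"fingers":1}])

```text
time: 4.6
eef_pos: [0.6271, -0.2954, 0.1563]
tcp_rot: [0.259, 0.966, 0.001, -0.002]
contact_force: [-0.2, -0.6, 0.1]
opening: 0.997
finger_force: 0.0
```

```bash
python3 -c "
from h import *
rows([0.6265,-0.2945,0.066],60)"
```

```text
T [0.0009, 0.0006, 0.1204] W [0.0002, -0.0034, -0.0004] dist mm 90.0 deg 0.2
```

arm_command(steps=[{"translation":[0.001,0.0005,0.06],"twist":[0,0,0],"fingers":1},{"translation":[0.001,0.0005,0.12],"twist":[0,0,0],"fingers":1},{"translation":[0.001,0.0005,0.12],"twist":[0,0,0],"fingers":1},{"translation":[0.001,0.0005,0.12],"twist":[0,0,0],"fingers":-1},{"translation":[0.001,0.0005,0.12],"twist":[0,0,0],"fingers":-1}], grip_force=60)

```text
time: 5.22
eef_pos: [0.6283, -0.2962, 0.0741]
tcp_rot: [0.259, 0.966, -0.001, 0.003]
contact_force: [0.6, 0.3, -3.6]
opening: 0.702
finger_force: 63.3
```

arm_command(steps=[{"translation":[0,0,0],"twist":[0,0,0],"fingers":-1},{"translation":[0,0,0],"twist":[0,0,0],"fingers":-1},{"translation":[0,0,0],"twist":[0,0,0],"fingers":-1}])

```text
time: 5.6
eef_pos: [0.6285, -0.2963, 0.0739]
tcp_rot: [0.259, 0.966, -0.001, 0.003]
contact_force: [1.6, 0.5, 6.5]
opening: 0.706
finger_force: 64.2
```

arm_command(steps=[{"translation":[0,0,-0.02],"twist":[0,0,0],"fingers":-1},{"translation":[0,0,-0.08],"twist":[0,0,0],"fingers":-1},{"translation":[0,0,-0.15],"twist":[0,0,0],"fingers":-1},{"translation":[0,0,-0.21],"twist":[0,0,0],"fingers":-1},{"translation":[0,0,-0.21],"twist":[0,0,0],"fingers":-1}])

```text
time: 6.22
eef_pos: [0.6279, -0.2961, 0.2331]
tcp_rot: [0.259, 0.966, -0.002, 0.004]
contact_force: [0.1, 0.1, -2.7]
opening: 0.703
finger_force: 64.6
```

```bash
python3 -c "
from h import *
s=get_state();print(s['eef_pos'],s['contact_force'],s['opening'])
rows([0.618,0.144,0.23],47.6)"
```

```text
[ 0.62790769 -0.29606287  0.23306168] [ 0.12525022  0.12295241 -2.70763551] 0.7025605650711376
T [0.3052, 0.5013, 0.0009] W [0.0004, 0.009, 0.2059] dist mm 440.0 deg 12.4
```

arm_command(steps=[{"translation":[0.03,0.045,0],"twist":[0,0.009,0.05],"fingers":-1},{"translation":[0.075,0.123,0],"twist":[0,0.009,0.1],"fingers":-1},{"translation":[0.12,0.2,0],"twist":[0,0.009,0.15],"fingers":-1},{"translation":[0.163,0.268,0],"twist":[0,0.009,0.2],"fingers":-1},{"translation":[0.205,0.338,0],"twist":[0,0.009,0.206],"fingers":-1}])

```text
time: 6.85
eef_pos: [0.6178, -0.0023, 0.2233]
tcp_rot: [0.362, 0.932, 0.001, -0.008]
contact_force: [1.7, 0.4, -3.1]
opening: 0.699
finger_force: 64.6
```

```bash
python3 -c "
from h import *
rows([0.618,0.144,0.23],47.6)"
```

```text
T [0.1316, 0.1441, -0.0077] W [-0.0043, -0.0141, -0.0009] dist mm 146.0 deg 0.9
```

arm_command(steps=[{"translation":[0.045,0.05,-0.004],"twist":[0,-0.006,0],"fingers":-1},{"translation":[0.09,0.1,-0.004],"twist":[0,-0.006,0],"fingers":-1},{"translation":[0.132,0.144,-0.004],"twist":[0,-0.006,0],"fingers":-1},{"translation":[0.132,0.144,-0.004],"twist":[0,-0.006,0],"fingers":-1},{"translation":[0.132,0.144,-0.004],"twist":[0,-0.006,0],"fingers":-1}])

```text
time: 7.48
eef_pos: [0.6185, 0.1416, 0.2282]
tcp_rot: [0.361, 0.932, -0.001, -0.004]
contact_force: [-0.3, -0.8, -2.8]
opening: 0.699
finger_force: 64.7
```

```bash
python3 - <<'E'
from h import *
rows([0.618,0.144,0.12],47.6)
s=get_state();p=read_camera('wrist');save(p,'jar_over.png')
E
```

```text
T [0.0018, 0.0026, 0.1443] W [-0.0049, -0.0057, 0.0003] dist mm 108.0 deg 0.5
```

View pics/jar_over.png

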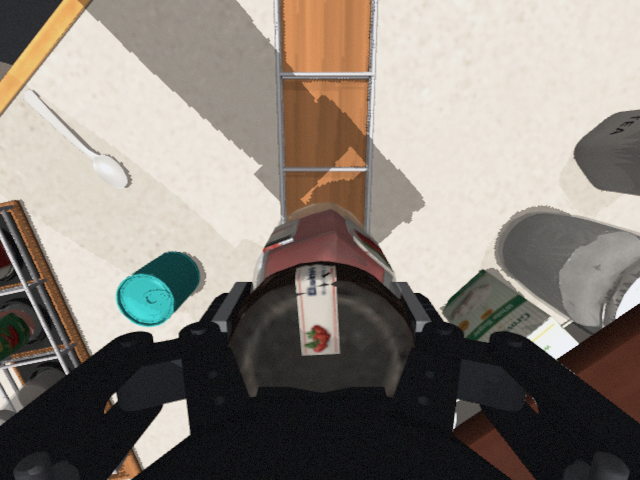

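The jar is held squarely, and the caddy rails run at columns 280–373, centred beneath it.

arm_command(steps=[{"translation":[0.001,0.001,0.05],"twist":[-0.005,-0.005,0],"fingers":-1},{"translation":[0.001,0.001,0.12],"twist":[-0.005,-0.005,0],"fingers":-1},{"translation":[0.001,0.001,0.17],"twist":[-0.005,-0.005,0],"fingers":-1},{"translation":[0.001,0.001,0.19],"twist":[-0.005,-0.005,0],"fingers":-1},{"translation":[0.001,0.001,0.19],"twist":[-0.005,-0.005,0],"fingers":-1}])

```text
time: 8.15
eef_pos: [0.619, 0.1422, 0.0878]
tcp_rot: [0.362, 0.932, 0.001, 0.001]
contact_force: [0.0, -0.1, -3.3]
opening: 0.705
finger_force: 64.7
```

```bash
python3 - <<'E'
from h import *
rows([0.619,0.1425,0.073],47.6)
E
```

```text
T [0.0003, 0.0002, 0.0197] W [0.0024, 0.0006, -0.0014] dist mm 15.0 deg 0.2
```

arm_command(steps=[{"translation":[0,0,0.009],"twist":[0,0,0],"fingers":-1},{"translation":[0,0,0.014],"twist":[0,0,0],"fingers":-1},{"translation":[0,0,0.017],"twist":[0,0,0],"fingers":-1},{"translation":[0,0,0.019],"twist":[0,0,0],"fingers":-1},{"translation":[0,0,0.019],"twist":[0,0,0],"fingers":-1}])

```text
time: 8.78
eef_pos: [0.6195, 0.1433, 0.0745]
tcp_rot: [0.362, 0.932, 0.002, 0.002]
contact_force: [-0.1, 0.4, -3.5]
opening: 0.703
finger_force: 64.8
```

arm_command(steps=[{"translation":[0,0,0.0015],"twist":[0,0,0],"fingers":-1},{"translation":[0,0,0.003],"twist":[0,0,0],"fingers":-1},{"translation":[0,0,0.003],"twist":[0,0,0],"fingers":-1}])

```text
time: 9.15
eef_pos: [0.6195, 0.1432, 0.0722]
tcp_rot: [0.362, 0.932, 0.002, 0.002]
contact_force: [-0.0, -0.9, -3.6]
opening: 0.708
finger_force: 64.8
```

arm_command(steps=[{"translation":[0,0,0.0015],"twist":[0,0,0],"fingers":-1},{"translation":[0,0,0.003],"twist":[0,0,0],"fingers":-1},{"translation":[0,0,0.003],"twist":[0,0,0],"fingers":-1}])

```text
time: 9.52
eef_pos: [0.62, 0.1432, 0.072]
tcp_rot: [0.362, 0.932, 0.001, 0.002]
contact_force: [-3.9, 0.6, 5.1]
opening: 0.705
finger_force: 65.8
```

arm_command(steps=[{"translation":[0,0,0],"twist":[0,0,0],"fingers":0.6},{"translation":[0,0,0],"twist":[0,0,0],"fingers":1},{"translation":[0,0,0],"twist":[0,0,0],"fingers":1},{"translation":[0,0,-0.04],"twist":[0,0,0],"fingers":1},{"translation":[0,0,-0.1],"twist":[0,0,0],"fingers":1}])

```text
time: 10.15
eef_pos: [0.6179, 0.143, 0.1435]
tcp_rot: [0.362, 0.932, 0.001, -0.0]
contact_force: [1.3, 0.4, 0.0]
opening: 0.998
finger_force: 0.0
```

```bash
python3 - <<'E'
from h import *
rows([0.554,-0.2505,0.24],60)
p=read_camera('wrist');print([(np.round(d['point']),round(d['conf'],2)) for d in recognise(p,'jam_jar')])
E
```

```text
T [-0.2909, -0.4446, -0.1294] W [0.0011, -0.0008, -0.207] dist mm 410.0 deg 12.4
[(array([267., 327.]), 0.61)]
```

arm_command(steps=[{"translation":[0,0,-0.08],"twist":[0,0,0],"fingers":1},{"translation":[-0.291,-0.445,-0.129],"twist":[0,0,-0.207],"fingers":1},{"translation":[-0.291,-0.445,-0.129],"twist":[0,0,-0.207],"fingers":1},{"translation":[-0.291,-0.445,-0.129],"twist":[0,0,-0.207],"fingers":1},{"translation":[-0.291,-0.445,-0.129],"twist":[0,0,-0.207],"fingers":1}])

```text
time: 10.88
eef_pos: [0.5787, -0.1018, 0.2267]
tcp_rot: [0.259, 0.966, 0.001, 0.002]
contact_force: [1.0, -0.8, 0.6]
opening: 1.0
finger_force: 0.0
```

```bash
python3 -c "
from h import *
rows([0.552,-0.251,0.21],60)"
```

```text
T [-0.0684, -0.1902, 0.0218] W [0.0035, 0.0028, 0.0005] dist mm 152.0 deg 0.3
```

arm_command(steps=[{"translation":[-0.068,-0.19,0.022],"twist":[0,0,0],"fingers":1},{"translation":[-0.068,-0.19,0.022],"twist":[0,0,0],"fingers":1},{"translation":[-0.068,-0.19,0.022],"twist":[0,0,0],"fingers":1},{"translation":[-0.068,-0.19,0.022],"twist":[0,0,0],"fingers":1},{"translation":[-0.068,-0.19,0.022],"twist":[0,0,0],"fingers":1}])

```text
time: 11.5
eef_pos: [0.5524, -0.2484, 0.2098]
tcp_rot: [0.259, 0.966, 0.002, 0.002]
contact_force: [-0.3, -0.5, -0.3]
opening: 1.001
finger_force: 0.0
```

```bash
python3 -c "
from h import *
rows([0.552,-0.251,0.046],60)"
```

```text
T [-0.0007, -0.0042, 0.2184] W [0.004, 0.0022, 0.0003] dist mm 164.0 deg 0.3
```

arm_command(steps=[{"translation":[0,-0.003,0.06],"twist":[0.002,0.001,0],"fingers":1},{"translation":[0,-0.003,0.13],"twist":[0.002,0.001,0],"fingers":1},{"translation":[0,-0.003,0.19],"twist":[0.002,0.001,0],"fingers":1},{"translation":[0,-0.003,0.213],"twist":[0.002,0.001,0],"fingers":1},{"translation":[0,-0.003,0.213],"twist":[0.002,0.001,0],"fingers":1}])

```text
time: 12.12
eef_pos: [0.552, -0.2496, 0.0499]
tcp_rot: [0.258, 0.966, 0.001, 0.0]
contact_force: [0.7, -0.5, 0.3]
opening: 1.0
finger_force: 0.0
```

```bash
python3 -c "
from h import *
rows([0.552,-0.251,0.046],60)
"
```

```text
T [-0.001, -0.0016, 0.0052] W [0.0017, 0.0002, 0.0014] dist mm 4.0 deg 0.1
```

arm_command(steps=[{"translation":[-0.001,-0.0015,0.004],"twist":[0,0,0],"fingers":1},{"translation":[-0.001,-0.0015,0.004],"twist":[0,0,0],"fingers":-1},{"translation":[-0.001,-0.0015,0.004],"twist":[0,0,0],"fingers":-1},{"translation":[-0.001,-0.0015,0.004],"twist":[0,0,0],"fingers":-1},{"translation":[-0.001,-0.0015,0.004],"twist":[0,0,0],"fingers":-1}], grip_force=40)

```text
time: 12.75
eef_pos: [0.5527, -0.2523, 0.0489]
tcp_rot: [0.259, 0.966, 0.001, 0.002]
contact_force: [-1.8, 1.5, 6.9]
opening: 0.435
finger_force: 39.9
```

arm_command(steps=[{"translation":[0,0,0],"twist":[0,0,0],"fingers":-1},{"translation":[0,0,0],"twist":[0,0,0],"fingers":-1},{"translation":[0,0,0],"twist":[0,0,0],"fingers":-1}])

```text
time: 13.12
eef_pos: [0.5527, -0.2522, 0.0489]
tcp_rot: [0.259, 0.966, 0.001, 0.002]
contact_force: [-1.2, 1.7, 6.1]
opening: 0.435
finger_force: 39.9
```

Opening is 37 mm, so the pads are up on the taper. I'll re-grip about 7 mm lower; the tips still clear 40 mm because the pads sit back when not shut.

arm_command(steps=[{"translation":[0,0,0],"twist":[0,0,0],"fingers":0.4},{"translation":[0,0,0],"twist":[0,0,0],"fingers":0.4},{"translation":[0,0,0.009],"twist":[0,0,0],"fingers":0.4},{"translation":[0,0,0.009],"twist":[0,0,0],"fingers":0.4},{"translation":[0,0,0.009],"twist":[0,0,0],"fingers":0.4}])

```text
time: 13.75
eef_pos: [0.5519, -0.252, 0.0403]
tcp_rot: [0.259, 0.966, 0.001, 0.001]
contact_force: [-0.6, 0.0, 0.0]
opening: 0.7
finger_force: 0.0
```

arm_command(steps=[{"translation":[0,0,0],"twist":[0,0,0],"fingers":-1},{"translation":[0,0,0],"twist":[0,0,0],"fingers":-1},{"translation":[0,0,0],"twist":[0,0,0],"fingers":-1},{"translation":[0,0,0],"twist":[0,0,0],"fingers":-1}])

```text
time: 14.25
eef_pos: [0.5526, -0.2524, 0.0413]
tcp_rot: [0.259, 0.966, 0.0, 0.002]
contact_force: [-0.0, -0.3, 2.9]
opening: 0.463
finger_force: 40.2
```

arm_command(steps=[{"translation":[0,0,-0.02],"twist":[0,0,0],"fingers":-1},{"translation":[0,0,-0.08],"twist":[0,0,0],"fingers":-1},{"translation":[0,0,-0.15],"twist":[0,0,0],"fingers":-1},{"translation":[0,0,-0.21],"twist":[0,0,0],"fingers":-1},{"translation":[0,0,-0.21],"twist":[0,0,0],"fingers":-1}])

```text
time: 14.88
eef_pos: [0.5539, -0.2535, 0.2044]
tcp_rot: [0.259, 0.966, -0.001, 0.006]
contact_force: [-0.5, 0.6, -1.0]
opening: 0.463
finger_force: 40.0
```

```bash
python3 -c "
from h import *
s=get_state();print(s['opening'],s['contact_force'])
rows([0.555,0.2015,0.20],47.6)"
```

```text
0.4628402387697592 [-0.53100542  0.55227835 -0.95349091]
T [0.302, 0.5262, 0.0026] W [0.0021, 0.0115, 0.2069] dist mm 455.0 deg 12.4
```

arm_command(steps=[{"translation":[0.03,0.052,0],"twist":[0,0.01,0.05],"fingers":-1},{"translation":[0.07,0.122,0],"twist":[0,0.01,0.1],"fingers":-1},{"translation":[0.111,0.194,0],"twist":[0,0.01,0.15],"fingers":-1},{"translation":[0.152,0.265,0],"twist":[0,0.01,0.2],"fingers":-1},{"translation":[0.192,0.335,0],"twist":[0,0.01,0.207],"fingers":-1}])

```text
time: 15.5
eef_pos: [0.5511, 0.0395, 0.1967]
tcp_rot: [0.362, 0.932, 0.002, -0.005]
contact_force: [1.2, -0.1, -0.3]
opening: 0.46
finger_force: 40.1
```

```bash
python3 -c "
from h import *
rows([0.555,0.2015,0.20],47.6)"
```

```text
T [0.142, 0.1629, -0.0029] W [-0.0009, -0.0108, -0.0009] dist mm 162.0 deg 0.6
```

arm_command(steps=[{"translation":[0.05,0.057,-0.002],"twist":[0,-0.004,0],"fingers":-1},{"translation":[0.1,0.115,-0.002],"twist":[0,-0.004,0],"fingers":-1},{"translation":[0.14,0.16,-0.002],"twist":[0,-0.004,0],"fingers":-1},{"translation":[0.14,0.16,-0.002],"twist":[0,-0.004,0],"fingers":-1},{"translation":[0.14,0.16,-0.002],"twist":[0,-0.004,0],"fingers":-1}])

```text
time: 16.12
eef_pos: [0.5551, 0.1965, 0.1995]
tcp_rot: [0.362, 0.932, 0.0, -0.003]
contact_force: [-0.1, -0.5, -0.5]
opening: 0.463
finger_force: 40.1
```

```bash
python3 - <<'E'
from h import *
rows([0.554,0.202,0.055],47.6)
p=read_camera('wrist');save(p,'shk_over.png')
E
```

```text
T [0.005, 0.0048, 0.1927] W [-0.0016, -0.0056, 0.0002] dist mm 145.0 deg 0.4
```

View pics/shk_over.png

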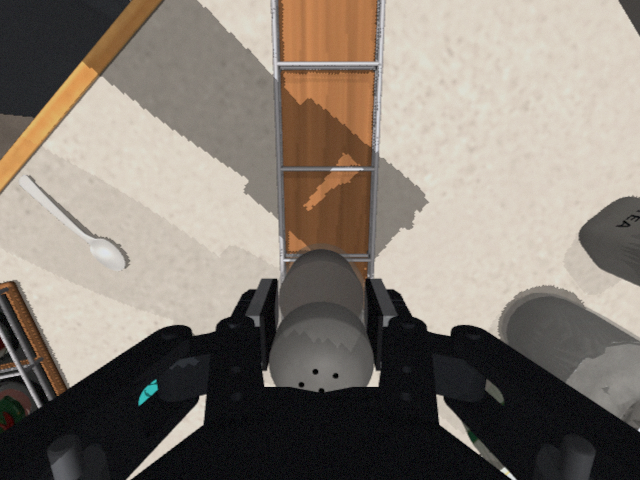

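The shaker hangs upright between the pads, centred over the rails (columns 280–378).

arm_command(steps=[{"translation":[0.004,0.004,0.03],"twist":[-0.001,-0.003,0],"fingers":-1},{"translation":[0.004,0.004,0.09],"twist":[-0.001,-0.003,0],"fingers":-1},{"translation":[0.004,0.004,0.15],"twist":[-0.001,-0.003,0],"fingers":-1},{"translation":[0.004,0.004,0.19],"twist":[-0.001,-0.003,0],"fingers":-1},{"translation":[0.004,0.004,0.19],"twist":[-0.001,-0.003,0],"fingers":-1}])

```text
time: 16.8
eef_pos: [0.553, 0.1997, 0.0551]
tcp_rot: [0.363, 0.932, -0.001, -0.004]
contact_force: [1.2, -0.4, -0.7]
opening: 0.461
finger_force: 40.1
```

```bash
python3 - <<'E'
from h import *
rows([0.554,0.202,0.040],47.6)
E
```

```text
T [0.001, 0.0033, 0.0202] W [-0.004, -0.0056, -0.0023] dist mm 15.0 deg 0.4
```

arm_command(steps=[{"translation":[0,0.003,0.008],"twist":[-0.004,-0.005,0],"fingers":-1},{"translation":[0,0.003,0.014],"twist":[-0.004,-0.005,0],"fingers":-1},{"translation":[0,0.003,0.017],"twist":[-0.004,-0.005,0],"fingers":-1},{"translation":[0,0.003,0.019],"twist":[-0.004,-0.005,0],"fingers":-1},{"translation":[0,0.003,0.019],"twist":[-0.004,-0.005,0],"fingers":-1}])

```text
time: 17.42
eef_pos: [0.557, 0.2034, 0.0443]
tcp_rot: [0.362, 0.932, 0.002, 0.003]
contact_force: [-0.2, -0.2, -0.6]
opening: 0.462
finger_force: 40.1
```

arm_command(steps=[{"translation":[0,0,0.0015],"twist":[0,0,0],"fingers":-1},{"translation":[0,0,0.003],"twist":[0,0,0],"fingers":-1},{"translation":[0,0,0.003],"twist":[0,0,0],"fingers":-1}])

```text
time: 17.8
eef_pos: [0.5569, 0.2033, 0.0417]
tcp_rot: [0.362, 0.932, 0.002, 0.003]
contact_force: [-0.6, 0.2, -0.9]
opening: 0.461
finger_force: 40.1
```

arm_command(steps=[{"translation":[0,0,0.0015],"twist":[0,0,0],"fingers":-1},{"translation":[0,0,0.003],"twist":[0,0,0],"fingers":-1},{"translation":[0,0,0.003],"twist":[0,0,0],"fingers":-1}])

```text
time: 18.18
eef_pos: [0.5569, 0.2033, 0.0395]
tcp_rot: [0.362, 0.932, 0.002, 0.003]
contact_force: [-0.5, -0.8, -1.6]
opening: 0.462
finger_force: 40.1
```

arm_command(steps=[{"translation":[0,0,0.001],"twist":[0,0,0],"fingers":-1},{"translation":[0,0,0.002],"twist":[0,0,0],"fingers":-1},{"translation":[0,0,0.002],"twist":[0,0,0],"fingers":-1}])

```text
time: 18.55
eef_pos: [0.5572, 0.2033, 0.0393]
tcp_rot: [0.362, 0.932, 0.002, 0.003]
contact_force: [-2.9, -0.6, 5.8]
opening: 0.458
finger_force: 41.0
```

arm_command(steps=[{"translation":[0,0,0],"twist":[0,0,0],"fingers":0.1},{"translation":[0,0,0],"twist":[0,0,0],"fingers":0.5},{"translation":[0,0,0],"twist":[0,0,0],"fingers":0.5},{"translation":[0,0,-0.05],"twist":[0,0,0],"fingers":0.5},{"translation":[0,0,-0.12],"twist":[0,0,0],"fingers":1}])

```text
time: 19.18
eef_pos: [0.5548, 0.2028, 0.1268]
tcp_rot: [0.362, 0.932, 0.001, 0.001]
contact_force: [0.6, -0.3, -0.2]
opening: 0.931
finger_force: 0.0
```

```bash
python3 - <<'E'
from h import *
rows([0.477,-0.2085,0.25],60)
E
```

```text
T [-0.2935, -0.4745, -0.165] W [0.0019, 0.0009, -0.207] dist mm 436.0 deg 12.4
```

arm_command(steps=[{"translation":[0,0,-0.08],"twist":[0,0,0],"fingers":1},{"translation":[-0.29,-0.475,-0.165],"twist":[0,0,-0.207],"fingers":1},{"translation":[-0.29,-0.475,-0.165],"twist":[0,0,-0.207],"fingers":1},{"translation":[-0.29,-0.475,-0.165],"twist":[0,0,-0.207],"fingers":1},{"translation":[-0.29,-0.475,-0.165],"twist":[0,0,-0.207],"fingers":1}])

```text
time: 19.8
eef_pos: [0.5086, -0.0379, 0.225]
tcp_rot: [0.259, 0.966, 0.002, 0.003]
contact_force: [1.6, -0.7, -0.1]
opening: 1.0
finger_force: 0.0
```

```bash
python3 -c "
from h import *
rows([0.477,-0.2085,0.255],60)"
```

```text
T [-0.0773, -0.2179, -0.0407] W [0.0051, 0.0055, 0.0006] dist mm 176.0 deg 0.5
```

arm_command(steps=[{"translation":[-0.03,-0.08,-0.04],"twist":[0,0,0],"fingers":1},{"translation":[-0.055,-0.15,-0.04],"twist":[0,0,0],"fingers":1},{"translation":[-0.077,-0.216,-0.04],"twist":[0,0,0],"fingers":1},{"translation":[-0.077,-0.216,-0.04],"twist":[0,0,0],"fingers":1},{"translation":[-0.077,-0.216,-0.04],"twist":[0,0,0],"fingers":1}])

```text
time: 20.42
eef_pos: [0.478, -0.2052, 0.2537]
tcp_rot: [0.259, 0.966, 0.002, 0.003]
contact_force: [0.0, 0.7, -1.1]
opening: 1.0
finger_force: 0.0
```

```bash
python3 -c "
from h import *
rows([0.477,-0.2085,0.13],60)"
```

```text
T [-0.0004, -0.0055, 0.1649] W [0.0055, 0.0041, -0.0004] dist mm 124.0 deg 0.4
```

arm_command(steps=[{"translation":[0,-0.005,0.03],"twist":[0.004,0.003,0],"fingers":1},{"translation":[0,-0.005,0.09],"twist":[0.004,0.003,0],"fingers":1},{"translation":[0,-0.005,0.14],"twist":[0.004,0.003,0],"fingers":1},{"translation":[0,-0.005,0.161],"twist":[0.004,0.003,0],"fingers":1},{"translation":[0,-0.005,0.161],"twist":[0.004,0.003,0],"fingers":1}])

```text
time: 21.05
eef_pos: [0.4769, -0.2073, 0.1326]
tcp_rot: [0.258, 0.966, 0.001, 0.0]
contact_force: [-0.1, -0.5, 0.4]
opening: 1.001
finger_force: 0.0
```

```bash
python3 -c "
from h import *
rows([0.477,-0.2085,0.13],60)
p=read_camera('wrist');save(p,'sauce.png')"
```

```text
T [-0.0009, -0.0014, 0.0034] W [0.0011, -0.0003, 0.0017] dist mm 3.0 deg 0.1
```

View pics/sauce.png

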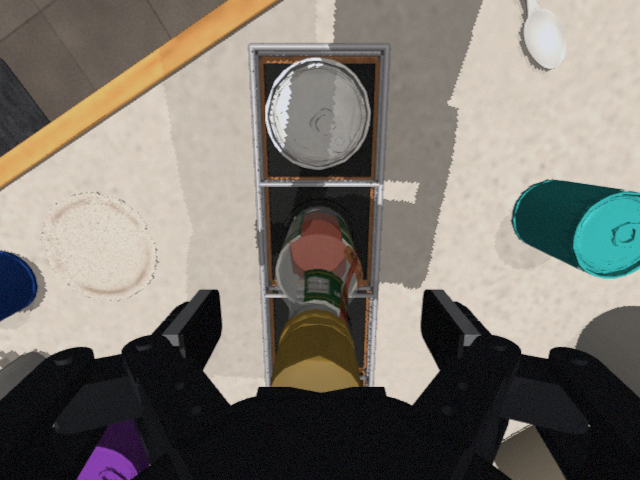

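The bottle is centred between the pads at col 317, and the tin lid is at (113,318).

arm_command(steps=[{"translation":[-0.001,-0.001,0.002],"twist":[0,0,0],"fingers":-1},{"translation":[-0.001,-0.001,0.002],"twist":[0,0,0],"fingers":-1},{"translation":[-0.001,-0.001,0.002],"twist":[0,0,0],"fingers":-1},{"translation":[-0.001,-0.001,0.002],"twist":[0,0,0],"fingers":-1},{"translation":[-0.001,-0.001,0.002],"twist":[0,0,0],"fingers":-1}], grip_force=45)

```text
time: 21.72
eef_pos: [0.4781, -0.2102, 0.1332]
tcp_rot: [0.259, 0.966, -0.0, 0.002]
contact_force: [-0.7, 0.2, 5.3]
opening: 0.408
finger_force: 45.2
```

arm_command(steps=[{"translation":[0,0,0],"twist":[0,0,0],"fingers":-1},{"translation":[0,0,0],"twist":[0,0,0],"fingers":-1}])

```text
time: 21.98
eef_pos: [0.4781, -0.2102, 0.1332]
tcp_rot: [0.259, 0.966, -0.0, 0.002]
contact_force: [-0.3, 0.1, 5.2]
opening: 0.403
finger_force: 45.2
```

arm_command(steps=[{"translation":[0,0,-0.015],"twist":[0,0,0],"fingers":-1},{"translation":[0,0,-0.06],"twist":[0,0,0],"fingers":-1},{"translation":[0,0,-0.12],"twist":[0,0,0],"fingers":-1},{"translation":[0,0,-0.18],"twist":[0,0,0],"fingers":-1},{"translation":[0,0,-0.18],"twist":[0,0,0],"fingers":-1}])

```text
time: 22.6
eef_pos: [0.4786, -0.2106, 0.2712]
tcp_rot: [0.259, 0.966, -0.001, 0.005]
contact_force: [-0.1, 0.0, -2.8]
opening: 0.408
finger_force: 44.8
```

```bash
python3 -c "
from h import *
s=get_state();print(s['opening'],s['contact_force'])
rows([0.491,0.26,0.265],47.6)"
```

```text
0.40752130566368344 [-0.10693678  0.018269   -2.81303137]
T [0.2994, 0.5517, 0.0053] W [0.0013, 0.0097, 0.2069] dist mm 471.0 deg 12.4
```

arm_command(steps=[{"translation":[0.025,0.046,0],"twist":[0,0.009,0.05],"fingers":-1},{"translation":[0.06,0.11,0],"twist":[0,0.009,0.1],"fingers":-1},{"translation":[0.098,0.18,0],"twist":[0,0.009,0.15],"fingers":-1},{"translation":[0.136,0.25,0],"twist":[0,0.009,0.2],"fingers":-1},{"translation":[0.174,0.32,0],"twist":[0,0.009,0.207],"fingers":-1}])

```text
time: 23.22
eef_pos: [0.4824, 0.0654, 0.2641]
tcp_rot: [0.362, 0.932, 0.001, -0.006]
contact_force: [0.7, -0.0, -2.1]
opening: 0.405
finger_force: 45.0
```

```bash
python3 -c "
from h import *
rows([0.491,0.26,0.265],47.6)"
```

```text
T [0.1667, 0.1991, 0.0001] W [-0.0022, -0.0105, -0.0011] dist mm 195.0 deg 0.6
```

arm_command(steps=[{"translation":[0.05,0.06,0],"twist":[-0.001,-0.005,0],"fingers":-1},{"translation":[0.1,0.12,0],"twist":[-0.001,-0.005,0],"fingers":-1},{"translation":[0.145,0.172,0],"twist":[-0.001,-0.005,0],"fingers":-1},{"translation":[0.165,0.196,0],"twist":[-0.001,-0.005,0],"fingers":-1},{"translation":[0.165,0.196,0],"twist":[-0.001,-0.005,0],"fingers":-1}])

```text
time: 23.85
eef_pos: [0.4902, 0.2566, 0.2648]
tcp_rot: [0.36, 0.933, -0.001, -0.003]
contact_force: [0.4, -0.2, -1.9]
opening: 0.407
finger_force: 45.0
```

```bash
python3 -c "
from h import *
rows([0.491,0.26,0.15],47.6)
p=read_camera('wrist');save(p,'sauce_over.png')"
```

```text
T [0.0015, 0.0045, 0.1531] W [-0.003, -0.0048, 0.0026] dist mm 115.0 deg 0.4
```

View pics/sauce_over.png

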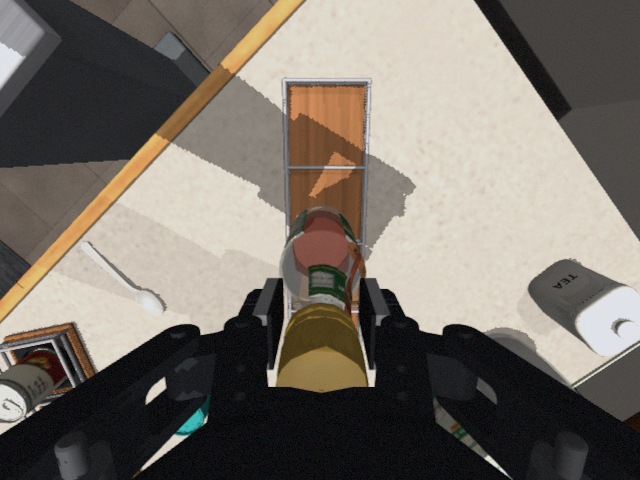

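The bottle is upright and the caddy centre is at col 327, so the +3 mm correction agrees.

arm_command(steps=[{"translation":[0.001,0.0045,0.02],"twist":[-0.002,-0.003,0.002],"fingers":-1},{"translation":[0.001,0.0045,0.07],"twist":[-0.002,-0.003,0.002],"fingers":-1},{"translation":[0.001,0.0045,0.12],"twist":[-0.002,-0.003,0.002],"fingers":-1},{"translation":[0.001,0.0045,0.155],"twist":[-0.002,-0.003,0.002],"fingers":-1},{"translation":[0.001,0.0045,0.155],"twist":[-0.002,-0.003,0.002],"fingers":-1}])

```text
time: 24.52
eef_pos: [0.491, 0.257, 0.1474]
tcp_rot: [0.364, 0.932, -0.001, -0.002]
contact_force: [-0.1, -0.0, -1.7]
opening: 0.403
finger_force: 45.1
```

```bash
python3 -c "
from h import *
rows([0.491,0.26,0.133],47.6)"
```

```text
T [0.0026, 0.003, 0.0192] W [-0.0035, -0.0032, -0.004] dist mm 15.0 deg 0.4
```

arm_command(steps=[{"translation":[0.001,0.002,0.008],"twist":[-0.003,-0.003,0],"fingers":-1},{"translation":[0.001,0.002,0.013],"twist":[-0.003,-0.003,0],"fingers":-1},{"translation":[0.001,0.002,0.017],"twist":[-0.003,-0.003,0],"fingers":-1},{"translation":[0.001,0.002,0.018],"twist":[-0.003,-0.003,0],"fingers":-1},{"translation":[0.001,0.002,0.018],"twist":[-0.003,-0.003,0],"fingers":-1}])

```text
time: 25.15
eef_pos: [0.494, 0.2606, 0.1383]
tcp_rot: [0.363, 0.932, 0.002, 0.003]
contact_force: [-0.2, -0.1, -2.7]
opening: 0.406
finger_force: 45.1
```

arm_command(steps=[{"translation":[0,0,0.0015],"twist":[0,0,0],"fingers":-1},{"translation":[0,0,0.003],"twist":[0,0,0],"fingers":-1},{"translation":[0,0,0.003],"twist":[0,0,0],"fingers":-1}])

```text
time: 25.52
eef_pos: [0.4938, 0.2605, 0.1356]
tcp_rot: [0.363, 0.932, 0.002, 0.003]
contact_force: [-0.2, 0.2, -2.3]
opening: 0.406
finger_force: 45.1
```

arm_command(steps=[{"translation":[0,0,0.002],"twist":[0,0,0],"fingers":-1},{"translation":[0,0,0.004],"twist":[0,0,0],"fingers":-1},{"translation":[0,0,0.004],"twist":[0,0,0],"fingers":-1}])

```text
time: 25.9
eef_pos: [0.4938, 0.2605, 0.1325]
tcp_rot: [0.363, 0.932, 0.002, 0.003]
contact_force: [-0.7, -0.2, -2.7]
opening: 0.405
finger_force: 45.1
```

arm_command(steps=[{"translation":[0,0,0.0015],"twist":[0,0,0],"fingers":-1},{"translation":[0,0,0.003],"twist":[0,0,0],"fingers":-1},{"translation":[0,0,0.003],"twist":[0,0,0],"fingers":-1}])

```text
time: 26.28
eef_pos: [0.4944, 0.2606, 0.1313]
tcp_rot: [0.363, 0.932, 0.003, 0.003]
contact_force: [-0.9, -0.2, 2.4]
opening: 0.401
finger_force: 45.7
```

arm_command(steps=[{"translation":[0,0,0],"twist":[0,0,0],"fingers":0.0},{"translation":[0,0,0],"twist":[0,0,0],"fingers":0.5},{"translation":[0,0,0],"twist":[0,0,0],"fingers":0.8},{"translation":[0,0,-0.05],"twist":[0,0,0],"fingers":1},{"translation":[0,0,-0.12],"twist":[0,0,0],"fingers":1}])

```text
time: 26.9
eef_pos: [0.492, 0.2599, 0.2194]
tcp_rot: [0.363, 0.932, 0.001, 0.001]
contact_force: [1.4, -0.6, 0.6]
opening: 1.003
finger_force: 0.0
```

```bash
python3 -c "
from h import *
rows([0.404,-0.166,0.25],60)"
```

```text
T [-0.2975, -0.4977, -0.0416] W [0.0022, 0.0016, -0.2089] dist mm 436.0 deg 12.5
```

arm_command(steps=[{"translation":[0,0,-0.04],"twist":[0,0,0],"fingers":1},{"translation":[-0.26,-0.285,-0.04],"twist":[0,0,-0.2],"fingers":1},{"translation":[-0.26,-0.285,-0.04],"twist":[0,0,-0.209],"fingers":1},{"translation":[-0.26,-0.285,-0.04],"twist":[0,0,-0.209],"fingers":1},{"translation":[-0.26,-0.285,-0.04],"twist":[0,0,-0.209],"fingers":1}])

```text
time: 27.52
eef_pos: [0.4922, 0.0139, 0.2502]
tcp_rot: [0.259, 0.966, 0.002, 0.004]
contact_force: [0.9, -0.8, 0.9]
opening: 1.0
finger_force: 0.0
```

```bash
python3 -c "
from h import *
rows([0.42,-0.17,0.22],60)"
```

```text
T [-0.0388, -0.2607, 0.0389] W [0.0057, 0.0058, 0.0006] dist mm 200.0 deg 0.5
```

arm_command(steps=[{"translation":[-0.039,-0.26,0.039],"twist":[0.003,0.003,0],"fingers":1},{"translation":[-0.039,-0.26,0.039],"twist":[0.003,0.003,0],"fingers":1},{"translation":[-0.039,-0.26,0.039],"twist":[0.003,0.003,0],"fingers":1},{"translation":[-0.039,-0.26,0.039],"twist":[0.003,0.003,0],"fingers":1},{"translation":[-0.039,-0.26,0.039],"twist":[0.003,0.003,0],"fingers":1}])

```text
time: 28.15
eef_pos: [0.4204, -0.1682, 0.2198]
tcp_rot: [0.26, 0.966, 0.001, 0.001]
contact_force: [1.3, -0.1, 0.9]
opening: 1.0
finger_force: 0.0
```

```bash
python3 - <<'E'
from h import *
rows([0.4035,-0.166,0.13],60)
s=get_state();p=read_camera('wrist');save(p,'tin.png');T=wristT(p,s)
for d in recognise(p,'milk_tin'): print(np.round(d['point']),round(d['conf'],2),at_z(p,d['point'],.06,T).round(3))
E
```

```text
T [0.0211, -0.0091, 0.1196] W [0.0028, 0.0017, -0.0018] dist mm 91.0 deg 0.2
[203. 312.] 0.81 [ 0.404 -0.167  0.06 ]
[322.  51.] 0.8 [ 0.376 -0.454  0.06 ]
[454. 139.] 0.72 [ 0.552 -0.483  0.06 ]
[270. 501.] 0.55 [ 0.551 -0.042  0.06 ]
```

Tin confirmed at (0.404, −0.167). Moving in.

arm_command(steps=[{"translation":[0.021,-0.009,0.06],"twist":[0.002,0.001,0],"fingers":1},{"translation":[0.021,-0.009,0.119],"twist":[0.002,0.001,0],"fingers":1},{"translation":[0.021,-0.009,0.119],"twist":[0.002,0.001,0],"fingers":1},{"translation":[0.021,-0.009,0.119],"twist":[0.002,0.001,0],"fingers":1}])

```text
time: 28.75
eef_pos: [0.4052, -0.1655, 0.1323]
tcp_rot: [0.258, 0.966, -0.0, 0.002]
contact_force: [0.5, 0.9, -0.2]
opening: 0.997
finger_force: 0.0
```

```bash
python3 - <<'E'
from h import *
rows([0.404,-0.1665,0.043],60); print(get_state()['qpos'])
E
```

```text
T [0.0012, -0.002, 0.119] W [0.0002, 0.0033, 0.0019] dist mm 89.0 deg 0.2
[-6.20743435e-01 -1.46826417e-01  2.22661937e+00  6.56295664e-04
  1.05838570e+00 -1.67027441e+00]
```

arm_command(steps=[{"translation":[0.001,-0.002,0.05],"twist":[0,0.002,0.001],"fingers":1},{"translation":[0.001,-0.002,0.09],"twist":[0,0.002,0.001],"fingers":1},{"translation":[0.001,-0.002,0.115],"twist":[0,0.002,0.001],"fingers":1},{"translation":[0.001,-0.002,0.115],"twist":[0,0.002,0.001],"fingers":1},{"translation":[0.001,-0.002,0.115],"twist":[0,0.002,0.001],"fingers":1}])

```text
time: 29.38
eef_pos: [0.4042, -0.1676, 0.0464]
tcp_rot: [0.259, 0.966, -0.0, 0.001]
contact_force: [0.2, 0.4, -0.3]
opening: 1.0
finger_force: 0.0
```

```bash
python3 - <<'E'
from h import *
rows([0.404,-0.1665,0.043],60); print(get_state()['qpos'].round(2))
E
```

```text
T [0.001, 0.0011, 0.0045] W [-0.0, 0.0028, -0.0004] dist mm 4.0 deg 0.2
[-0.63  0.01  2.27  0.    0.86 -1.67]
```

arm_command(steps=[{"translation":[0.001,0.001,0.004],"twist":[0,0,0],"fingers":1},{"translation":[0.001,0.001,0.004],"twist":[0,0,0],"fingers":-1},{"translation":[0.001,0.001,0.004],"twist":[0,0,0],"fingers":-1},{"translation":[0.001,0.001,0.004],"twist":[0,0,0],"fingers":-1},{"translation":[0.001,0.001,0.004],"twist":[0,0,0],"fingers":-1}], grip_force=45)

```text
time: 30.0
eef_pos: [0.4027, -0.166, 0.0419]
tcp_rot: [0.259, 0.966, 0.0, -0.0]
contact_force: [-1.4, 0.5, 5.4]
opening: 0.661
finger_force: 47.8
```

arm_command(steps=[{"translation":[0,0,0],"twist":[0,0,0],"fingers":-1},{"translation":[0,0,0],"twist":[0,0,0],"fingers":-1}])

```text
time: 30.25
eef_pos: [0.4027, -0.1659, 0.0419]
tcp_rot: [0.259, 0.966, 0.0, -0.0]
contact_force: [-0.3, -0.4, 5.3]
opening: 0.662
finger_force: 47.8
```

arm_command(steps=[{"translation":[0,0,-0.02],"twist":[0,0,0],"fingers":-1},{"translation":[0,0,-0.08],"twist":[0,0,0],"fingers":-1},{"translation":[0,0,-0.16],"twist":[0,0,0],"fingers":-1},{"translation":[0,0,-0.24],"twist":[0,0,0],"fingers":-1},{"translation":[0,0,-0.29],"twist":[0,0,0],"fingers":-1}])

```text
time: 30.88
eef_pos: [0.4026, -0.1659, 0.2624]
tcp_rot: [0.259, 0.966, -0.0, 0.001]
contact_force: [0.9, -0.7, -1.6]
opening: 0.661
finger_force: 48.5
```

```bash
python3 -c "
from h import *
s=get_state();print(s['opening'],s['contact_force'])
rows([0.48,0.07,0.26],47.6)"
```

```text
0.660878513453967 [ 0.93978785 -0.65198465 -1.60534167]
T [0.0682, 0.3239, 0.003] W [0.0002, 0.0029, 0.2059] dist mm 248.0 deg 12.4
```

arm_command(steps=[{"translation":[0.012,0.06,0],"twist":[0,0.003,0.05],"fingers":-1},{"translation":[0.028,0.13,0],"twist":[0,0.003,0.1],"fingers":-1},{"translation":[0.044,0.205,0],"twist":[0,0.003,0.15],"fingers":-1},{"translation":[0.058,0.275,0],"twist":[0,0.003,0.2],"fingers":-1},{"translation":[0.068,0.32,0],"twist":[0,0.003,0.206],"fingers":-1}])

```text
time: 31.5
eef_pos: [0.478, 0.0698, 0.2587]
tcp_rot: [0.361, 0.933, 0.001, -0.003]
contact_force: [0.1, -0.2, -1.8]
opening: 0.661
finger_force: 48.7
```

```bash
python3 -c "
from h import *
rows([0.428,0.318,0.26],47.6)"
```

```text
T [0.2721, 0.1998, -0.0004] W [-0.0006, -0.0049, 0.0012] dist mm 253.0 deg 0.3
```

arm_command(steps=[{"translation":[0.055,0.04,0],"twist":[0,-0.003,0],"fingers":-1},{"translation":[0.115,0.084,0],"twist":[0,-0.003,0],"fingers":-1},{"translation":[0.175,0.128,0],"twist":[0,-0.003,0],"fingers":-1},{"translation":[0.235,0.172,0],"twist":[0,-0.003,0],"fingers":-1},{"translation":[0.272,0.199,0],"twist":[0,-0.003,0],"fingers":-1}])

```text
time: 32.12
eef_pos: [0.4269, 0.3173, 0.2595]
tcp_rot: [0.361, 0.933, -0.0, -0.001]
contact_force: [0.5, -0.6, -2.3]
opening: 0.662
finger_force: 48.7
```

arm_command(steps=[{"translation":[0,0,0],"twist":[0,0,0],"fingers":-1},{"translation":[0,0,0],"twist":[0,0,0],"fingers":-1}])

```text
time: 32.38
eef_pos: [0.4282, 0.3146, 0.2594]
tcp_rot: [0.362, 0.932, -0.001, -0.001]
contact_force: [0.3, 0.1, -1.8]
opening: 0.662
finger_force: 48.8
```

```bash
python3 -c "
from h import *
rows([0.428,0.318,0.09],47.6)
p=read_camera('wrist');save(p,'tin_over.png')"
```

```text
T [0.0029, 0.0035, 0.2259] W [-0.0015, -0.0011, -0.0001] dist mm 169.0 deg 0.1
```

View pics/tin_over.png

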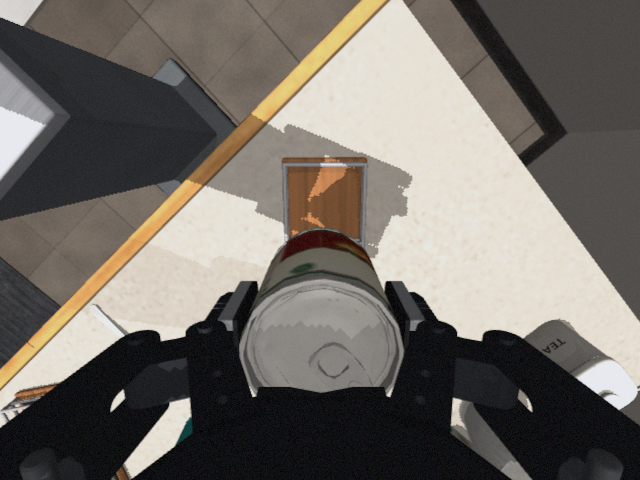

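The tin is upright in the grip, and the pocket (columns 283–366) is centred within 3 mm.

arm_command(steps=[{"translation":[0.002,0.003,0.05],"twist":[-0.001,-0.001,0],"fingers":-1},{"translation":[0.002,0.003,0.12],"twist":[-0.001,-0.001,0],"fingers":-1},{"translation":[0.002,0.003,0.19],"twist":[-0.001,-0.001,0],"fingers":-1},{"translation":[0.002,0.003,0.245],"twist":[-0.001,-0.001,0],"fingers":-1},{"translation":[0.002,0.003,0.268],"twist":[-0.001,-0.001,0],"fingers":-1}])

```text
time: 33.05
eef_pos: [0.4274, 0.316, 0.0561]
tcp_rot: [0.363, 0.932, -0.002, -0.002]
contact_force: [0.7, -0.6, -0.9]
opening: 0.662
finger_force: 48.7
```

arm_command(steps=[{"translation":[0,0,0],"twist":[0,0,0],"fingers":-1},{"translation":[0,0,0],"twist":[0,0,0],"fingers":-1}])

```text
time: 33.3
eef_pos: [0.4305, 0.3186, 0.0609]
tcp_rot: [0.362, 0.932, 0.002, 0.001]
contact_force: [-0.0, -0.5, -1.4]
opening: 0.661
finger_force: 48.7
```

```bash
python3 -c "
from h import *
rows([0.428,0.318,0.043],47.6)"
```

```text
T [0.0019, -0.0029, 0.0239] W [0.0043, 0.0013, -0.0007] dist mm 18.0 deg 0.3
```

arm_command(steps=[{"translation":[0.001,-0.002,0.008],"twist":[0.003,0.001,0],"fingers":-1},{"translation":[0.001,-0.002,0.014],"twist":[0.003,0.001,0],"fingers":-1},{"translation":[0.001,-0.002,0.019],"twist":[0.003,0.001,0],"fingers":-1},{"translation":[0.001,-0.002,0.022],"twist":[0.003,0.001,0],"fingers":-1},{"translation":[0.001,-0.002,0.022],"twist":[0.003,0.001,0],"fingers":-1}])

```text
time: 33.92
eef_pos: [0.4269, 0.3174, 0.0419]
tcp_rot: [0.362, 0.932, -0.001, -0.001]
contact_force: [0.4, 0.0, -0.7]
opening: 0.665
finger_force: 48.7
```

arm_command(steps=[{"translation":[0,0,0.0015],"twist":[0,0,0],"fingers":-1},{"translation":[0,0,0.003],"twist":[0,0,0],"fingers":-1},{"translation":[0,0,0.003],"twist":[0,0,0],"fingers":-1}])

```text
time: 34.3
eef_pos: [0.4272, 0.3175, 0.04]
tcp_rot: [0.362, 0.932, -0.001, -0.001]
contact_force: [0.6, -0.2, -2.2]
opening: 0.659
finger_force: 48.8
```

arm_command(steps=[{"translation":[0,0,0.001],"twist":[0,0,0],"fingers":-1},{"translation":[0,0,0.003],"twist":[0,0,0],"fingers":-1},{"translation":[0,0,0.003],"twist":[0,0,0],"fingers":-1}])

```text
time: 34.67
eef_pos: [0.4273, 0.3175, 0.04]
tcp_rot: [0.362, 0.932, -0.002, -0.001]
contact_force: [-5.5, -3.5, 12.9]
opening: 0.662
finger_force: 49.8
```

arm_command(steps=[{"translation":[0,0,-0.001],"twist":[0,0,0],"fingers":0.5},{"translation":[0,0,-0.001],"twist":[0,0,0],"fingers":1},{"translation":[0,0,-0.001],"twist":[0,0,0],"fingers":1},{"translation":[0,0,-0.05],"twist":[0,0,0],"fingers":1},{"translation":[0,0,-0.13],"twist":[0,0,0],"fingers":1}])

```text
time: 35.3
eef_pos: [0.4254, 0.3166, 0.1334]
tcp_rot: [0.362, 0.932, -0.003, -0.003]
contact_force: [1.1, 0.6, 0.1]
opening: 0.999
finger_force: 0.0
```

arm_command(steps=[{"translation":[0,0,-0.08],"twist":[0,0,0],"fingers":1},{"translation":[0,0,-0.16],"twist":[0,0,0],"fingers":1},{"translation":[0.1,0,-0.23],"twist":[0,0,0],"fingers":1},{"translation":[0.15,0,-0.25],"twist":[0,0,0],"fingers":1},{"translation":[0.15,0,-0.25],"twist":[0,0,0],"fingers":1}])

```text
time: 35.92
eef_pos: [0.3435, 0.3959, 0.326]
tcp_rot: [0.36, 0.933, 0.002, 0.0]
contact_force: [-0.4, 0.3, 0.0]
opening: 0.999
finger_force: 0.0
```

```bash
python3 - <<'E'
from h import *
v=json.load(open('caddy.json'))['clean']
s=read_camera('scene');t=read_camera('top')
for q in ['jam_jar','hot_sauce','shaker','milk_tin']:
    print(q,[(np.round(d['point']).tolist(),round(d['conf'],2)) for d in recognise(t,q)[:4]])
a=cv2.cvtColor(s['pixels'],cv2.COLOR_RGB2BGR)[120:270,150:350];b=cv2.cvtColor(t['pixels'],cv2.COLOR_RGB2BGR)[150:325,140:320]
a=cv2.resize(a,(400,300),interpolation=cv2.INTER_CUBIC);b=cv2.resize(b,(400,389),interpolation=cv2.INTER_CUBIC)
c=np.zeros((389,800,3),np.uint8);c[:300,:400]=a;c[:,400:]=b;cv2.imwrite('pics/final.png',c)
E
```

```text
jam_jar [([206.0, 251.0], 0.72)]
hot_sauce [([255.0, 209.0], 0.74), ([222.0, 400.0], 0.29)]
shaker [([232.0, 231.0], 0.78)]
milk_tin [([279.0, 186.0], 0.86), ([292.0, 478.0], 0.74), ([234.0, 318.0], 0.63), ([235.0, 464.0], 0.57)]
```

View pics/final.png

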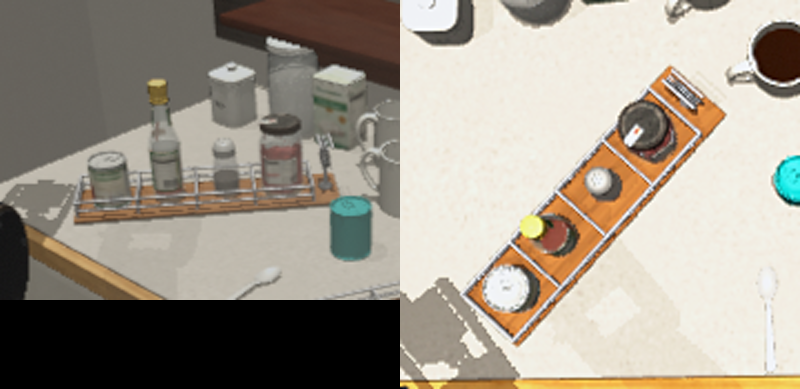

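All four stand upright in the clean caddy. From the clip end, in the top crop, they are jar (640,125), shaker (600,181), sauce (550,235) and tin (510,288). The arm is clear of everything.

```bash
python3 -c "
from h import *
print(sign_off())"
```

```text
the job is handed in; nothing more can be done
None
```

The jam jar, shaker, hot-sauce bottle and milk tin now stand upright in the clean caddy, one to a pocket in the same order from the menu-clip end. Each was lowered until it touched the pocket floor before release, and the job was handed in at about 36 s of the 118 s allowed.

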